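# Clamp the optics module in the service jig

### The job

On the eye clinic's service bench, slide the cream optics module along the jig's channel until it bears against the brass end stop, then push the red handle of the toggle clamp down over centre so that it stays down by itself and the rubber pad holds the module there. Go by feel: the point where the handle snaps over differs from one setting of the clamp to the next, and neither the module nor the handle may be pushed, squeezed or forced against its stop with more than about 30 N. Leave everything else on the bench where it is.

Things in the scene. Friction and masses are not known exactly. Their poses are not given: they have to be found in the camera images.
- jig: fixed aluminium jig plate, 300 x 110 x 18 mm. Origin: centre of its underside; x runs along it from the clamp end (-x) to the channel's mouth (+x), z up. The channel on its top, from x = 35 to 150 mm, is centred on y = 0, 47 mm wide between dark rails 10 mm high, 14 mm thick. The clamp's steel bracket (32 mm wide) stands at x = -65 to 13 mm, up to 104 mm above the bench
- end_stop: brass block, 14 x 40 x 22 mm, fixed on the jig's bed at the inner end of the channel. Origin: the lower edge, in the middle, of the face that the module must bear against; x as the jig's x (the face looks to +x)
- module: cream block 80 mm long (x), 44 wide (y), 32 high, about 0.45 kg, loose; on top a black lens port 24 mm across, 10 high, centred at x = +20 mm. Stands in the channel, 17 to 44 mm short of the stop. Origin: centre of its underside; x as the jig's x, within the channel's play. Push on its face at x = +40 mm, towards the jig's -x, until its face at x = -40 mm bears on the stop
- handle_axis (a point): middle of the handle's hinge axis in the clamp's bracket, 96 mm above the bench, at x = -52 mm on the jig's centre line. The axis is the jig's y. Axes as the jig's
- handle: clamp handle: steel bar, then a round-ended red sleeve 20 mm thick, 50 to 125 mm from its hinge axis. Origin on the axis; it points along its own -x. Starts raised, 45 to 87 degrees above the horizontal, leaning over the jig's -x end; to shut, swing it about the axis towards the jig's -x and down. After up to 12 degrees of loose play it lowers the clamp arm, on the other side, onto the module
- handle_grip (a point): middle of the red sleeve, 90 mm from the hinge axis. Pushed here the handle takes 1 to 2 N; once the pad meets the module it pushes back with up to about 9 N, fading again towards centre; past centre it drops by itself the last 3 degrees or so onto a hard stop. The clamp's hidden setting decides where: it comes to rest anywhere from 7 degrees below to 24 degrees above the horizontal
- pad: black rubber pad, 16 mm across, 10 mm thick, on a spring plunger under the free end of the steel clamp arm, 60 mm from the arm's hinge (which is 66 mm above the bench at the jig's x = 0). Origin: centre of its pressing face. With the clamp shut it presses on the module's top, 25 mm behind the face that bears on the stop, with 45 to 55 N
- eyepiece: bystander: black eyepiece, 42 mm across, 40 mm high, upright beside the jig. Origin: centre of its underside
- screwdriver: bystander: screwdriver 140 mm long lying beside the jig, along its x
- blue_box_a: bystander: blue cardboard box 120 x 90 x 30 mm, the lower of two in a stack. Origin: centre of its underside
- blue_box_b: bystander: an equal box on top of it
- saline: bystander: white bottle, 52 mm across, 120 mm high
- wipes_jar: bystander: jar, 72 mm across, 75 mm high
- lens_tray: bystander: grey divided tray 130 x 190 x 30 mm

How it is judged:
On the way:
1. the module is pushed against the end stop (touching it with more than 1 N, no gap over 2 mm) before the pad comes down on it (contact force between module and end_stop above 1 N and x of module in the frame of end_stop below 0.042 m and contact force between pad and module below 1 N).
At the end, for the whole second after the job is handed in: With the robot clear of everything, the clamp stays shut over centre: the pad presses on the module with more than 20 N, the module's face is within 2 mm of the end stop, and module and handle are at rest (contact force between pad and module above 20 N and x of module in the frame of end_stop below 0.042 m and linear speed of module below 0.01 m/s and angular speed of handle below 0.1 rad/s); the robot touches nothing.
It fails at once if the robot loads the module with more than 30 N (contact force between any of the fingers, the arm and module above 30 N).
It fails at once if the robot loads the handle with more than 30 N (contact force between any of the fingers, the arm and handle above 30 N).
It fails at once if a bystander is moved by more than 20 mm (distance of any of eyepiece, screwdriver, blue_box_a, blue_box_b, saline, wipes_jar, lens_tray from where it was at the start of the episode above 0.02 m).
It also fails if it takes over 54 s, if anything falls off the work surface, if the arm or the gripper's body presses on something with over 40 N, if the wrist force passes 120 N, or if a joint passes its speed limit or range.

### The arm

A 6-joint arm with a two-finger parallel gripper is mounted at the origin on the work surface. World frame = base frame: x ahead of the robot, y to its left, z up, the work surface at z = 0. Lengths are in m, angles in rad, forces in N, time in s.
With the tool pointing down it reaches from about 0.35 to 0.975 m from the base axis. Payload 4.9 kg.
Tool frame: the origin (TCP) lies on the mounting face of the last link; the fingertips stand 173 mm ahead of it and the grasp point (between the pads) lies 155 mm ahead of it; z points along the fingers, y is the direction in which the jaws open and shut (so a half turn about z gives the same grasp; the last joint's range is limited). The gripper opens to 85 mm and grips with 20 to 120 N. Pads are 22 mm wide; open, the fingers measure 114 mm over their backs; the gripper's body (76 mm by 85 mm) begins 54 mm behind the grasp point. The pads swing forward as they close: fully open they stand 13 mm farther back than shut.
Start: joints at [1.113, 0.053, 1.613, -0, 1.476, -0.119], TCP at [0.208, 0.589, 0.405] pointing down, gripper open.
Joint ranges: [-3.01, 3.01], [-1.01, 2.22], [0.06, 2.58], [-1.02, 4.17], [0.09, 2.62], [-3.14, 3.14]. Speed limits (rad/s): [2.57, 2.57, 3.14, 3.14, 3.14, 3.14].

### API

Orientations are given as a unit quaternion [w, x, y, z].
In Python, from plant import manip gives the robot as it stands.
- The arm moves only by the tool play_rows, never from a script. Its argument "increments" is a list of rows, each an object with "offset": the shift along the tool's x, y, z in mm, a list of three; "twist": the turn about the tool's z in rad; "grip": the opening, from 0 (shut) to 1 (fully open). In form: [{"offset": [dx, dy, dz], "twist": twist, "grip": grip}, ...]. A call has 1 to 5 rows; each row is the pose to reach, as a shift and turn from the pose commanded when the call began, along the tool's axes at that moment; what a row does not reach only later rows make up. A row lasts 1/12 s, in which the tool goes at most 41.7 mm and 7.16 degrees, less where a joint would pass 70% of its speed; a pose out of reach is approached as far as the arm can. A call with a gripper value outside its range is refused whole. The fingers move at their own pace and stop on an object; the grip force is fixed at half the most. Time passes only in rows, so rows that repeat a pose let the fingers close. It gives the time, the measured TCP pose, the force and the opening at its end, in the units of the state.
- manip.state(): the state, without advancing time (a new reading comes with each control period).
- manip.grab_frame(name): name is "scene" or "side" or "wrist"; returns the picture (400x640x3 uint8, blue, green, red); there is no depth.
- manip.get_calibration(name): a dict with "fx", "fy", "cx", "cy" (pixels), "T" (4x4, takes a point from camera to world coordinates). Camera axes: x right, y down, z forward; pixel columns grow to the right and rows downward; lengths in m; the calibration is good to about 2 mm. A picture is of the moment at which its call begins: read the wrist's pose just before it. get_calibration takes no time and is no camera call; for the wrist camera it gives the pose at the moment of the call.
- manip.job_done(): hands the job in, once; it reports no verdict.
Trained networks look in the newest picture that a camera, given by its name, has taken for a name from the list of things; names that differ only in an ending like _2 or _b are one class to them, and where a whole thing is asked for, a point or a joint stands for the part that bears it (a point fixed in the world has none). Each returns a list of dicts, best first, with "p" (0 to 1); they miss things now and then, are a little off and sometimes report something else, mostly with a low value. They report only what shows in the picture. A call takes as long as a camera call.
- manip.boxes_of(query, camera): "xyz" ([x, y, z] in m, in the coordinates of the camera as it stood for that picture, good to about 4 mm: the middle of the surface that is visible of it).
- manip.tip_of(query, camera): "xyz" ([x, y, z] in m, in the coordinates of the camera as it stood for that picture, good to about 4 mm: a listed point, or the origin of a listed thing).
The state is a dict: "time": time; "joint_pos": joint angles; "joint_vel": joint speeds; "joint_efforts": joint torques, N m; "tool_pos": TCP position; "tool_rot": TCP orientation; "contact_force": force on the tool from outside, world axes, zero at the start; "ft_torque": the same for the moment, N m; "gripper_width": opening from 0.0 (shut) to 1.0 (fully open).
Only numpy, scipy, OpenCV 4.12 (cv2) and the standard library are available. Lean on these libraries where they do the work, as an engineer would, in place of code of your own. Each camera call takes 0.05 s, during which the arm holds its last target. There are 200 camera calls.

## Working session

There is one attempt and no reset: what is moved stays moved. The work goes in short steps, Python scripts to look and compute and a tool call to move; the robot and the scene stay as the last step left them, time stands still between calls to the robot, and variables do not carry over. Pictures are saved under pics/ and viewed, about 8 in all and at most 12, crops included, and the job is handed in when it is done.

Besides the shell and the picture viewer there is one more tool, called after ">>>" as name([rows], argument=value, ...), one row to a line, values as JSON. play_rows: Moves the arm, as the interface text tells. Its arguments: {"type":"object","properties":{"increments":{"type":"array"}},"required":["increments"]}

```bash
mkdir -p pics; cat > h.py <<'E'
import numpy as np, cv2
from plant import manip
from scipy.spatial.transform import Rotation as R
def world(cam,T,p): return (T@np.r_[p,1])[:3]
def look(cam,qs,save=None):
    T=np.array(manip.get_calibration(cam)["T"]); im=manip.grab_frame(cam)
    if save: cv2.imwrite("pics/"+save,im)
    for q,f in qs:
        r=getattr(manip,f)(q,cam)
        for d in r[:2]: print(cam,q,f,round(d["p"],2),np.round(world(cam,T,d["xyz"]),4))
    return im,T
E
python3 - <<'E'
from h import *
s=manip.state();print(s["time"],s["tool_pos"],s["tool_rot"],s["contact_force"])
for c in("scene","side"):
    look(c,[(q,"tip_of") for q in("jig","end_stop","module","handle_axis","handle","handle_grip","pad")],c+"0.png")
a=cv2.imread("pics/scene0.png");b=cv2.imread("pics/side0.png")
for c in("scene","side"):
    k=manip.get_calibration(c);print(k["fx"],np.round(k["T"],3).tolist())
print(manip.state()["time"])
E
```

```text
0.0 [0.20760428 0.58922176 0.40346928] [-2.87713147e-04  1.68590439e-01  9.85685641e-01 -9.99288024e-04] [0.16459909 0.34830213 0.12520842]
scene jig tip_of 0.82 [5.635e-01 2.240e-02 1.000e-04]
scene end_stop tip_of 0.57 [0.5714 0.0608 0.0193]
scene end_stop tip_of 0.53 [0.7512 0.25   0.0293]
scene module tip_of 0.59 [0.5746 0.121  0.0187]
scene module tip_of 0.45 [ 0.7563  0.2518 -0.0024]
scene handle_axis tip_of 0.96 [ 0.5575 -0.0265  0.094 ]
scene handle_axis tip_of 0.2 [ 0.5584 -0.0276  0.0971]
scene handle tip_of 0.53 [ 0.5554 -0.0274  0.0965]
scene handle_grip tip_of 0.73 [ 0.7023 -0.2692  0.004 ]
scene handle_grip tip_of 0.68 [ 0.5517 -0.0584  0.1776]
scene pad tip_of 0.51 [0.5702 0.0909 0.0757]
side jig tip_of 0.66 [ 0.5635  0.0259 -0.0029]
side end_stop tip_of 0.64 [0.5682 0.0619 0.0184]
side module tip_of 0.65 [0.5758 0.1137 0.017 ]
side handle_axis tip_of 0.65 [ 0.5549 -0.0264  0.0919]
side handle_axis tip_of 0.18 [ 0.7936 -0.0115 -0.0021]
side handle tip_of 0.98 [ 0.5539 -0.0249  0.0911]
side handle tip_of 0.73 [ 0.7035 -0.2717 -0.0037]
side handle_grip tip_of 0.92 [ 0.5493 -0.0692  0.1738]
side handle_grip tip_of 0.6 [0.5694 0.0855 0.0737]
side pad tip_of 0.63 [0.5714 0.0801 0.0729]
470.64994993011373 [[-0.87, 0.318, -0.376, 1.125], [0.492, 0.529, -0.692, 0.861], [-0.022, -0.787, -0.617, 0.952], [0.0, 0.0, 0.0, 1.0]]
385.8488376180682 [[-0.847, -0.312, 0.43, 0.211], [-0.531, 0.505, -0.68, 0.529], [-0.005, -0.805, -0.594, 0.643], [0.0, 0.0, 0.0, 1.0]]
0.8
```

View pics/scene0.png

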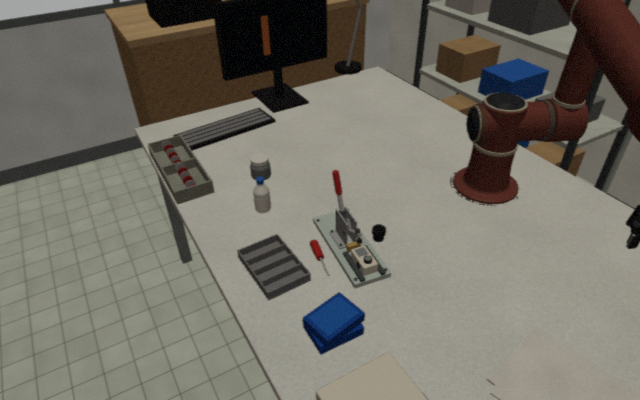

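View pics/side0.png

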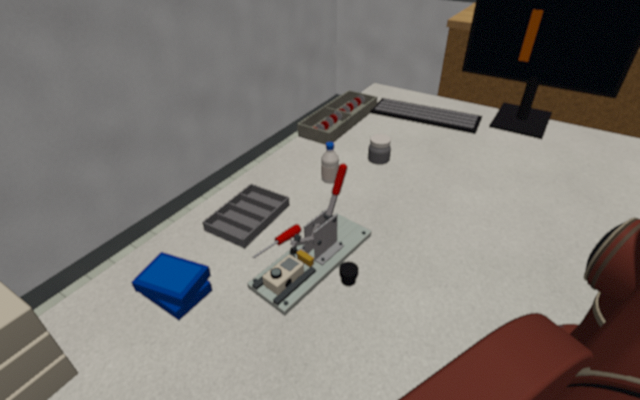

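The jig's +x runs roughly along world +y (about 82°), and the handle leans about 66° above horizontal. I'll move to above the channel's mouth and turn so that tool x matches jig x.

```bash
cat >> h.py <<'E'
J0=np.array([0.5635,0.024]); A=np.deg2rad(82.5)
def jw(x,y,z): return np.r_[J0+x*np.array([np.cos(A),np.sin(A)])+y*np.array([-np.sin(A),np.cos(A)]),z]
def wj(p):
    d=np.array(p[:2])-J0; return np.array([d@[np.cos(A),np.sin(A)],d@[-np.sin(A),np.cos(A)],p[2]])
def rot(s): 
    w,x,y,z=s["tool_rot"]; return R.from_quat([x,y,z,w]).as_matrix()
def go(target):
    s=manip.state();M=rot(s);d=M.T@(np.array(target)-s["tool_pos"])*1000
    G=np.c_[[np.cos(A),np.sin(A),0],[np.sin(A),-np.cos(A),0],[0,0,-1]]
    tw=R.from_matrix(M.T@G).as_rotvec()
    print("t",s["time"],"offset",np.round(d,1),"twist",np.round(tw,3),"tipjig",np.round(wj(s["tool_pos"]-[0,0,.173]),4),"F",np.round(s["contact_force"],2))
E
python3 -c "
from h import *
go(jw(.2,0,.30))"
```

```text
t 0.8 offset [-482.2 -219.4  104.7] twist [ 0.    -0.     1.363] tipjig [0.5142 0.4265 0.2317] F [ 0.43 -1.78 -0.05]
```

>>> play_rows([
  {"offset": [-32,-15,7],"twist": 0.09,"grip": 0},
  {"offset": [-64,-29,14],"twist": 0.18,"grip": 0},
  {"offset": [-96,-44,20],"twist": 0.27,"grip": 0},
  {"offset": [-128,-58,27],"twist": 0.36,"grip": 0},
  {"offset": [-160,-73,34],"twist": 0.45,"grip": 0},
])

```text
time: 1.22
tool_pos: [0.3352, 0.4663, 0.3707]
tool_rot: [0.0, 0.386, 0.922, 0.0]
contact_force: [1.0, 0.5, 0.4]
gripper_width: 0.3
```

```bash
python3 -c "
from h import *
go(jw(.2,0,.30))"
```

```text
t 1.2167 offset [-352.4    9.9   70.7] twist [ 0.001 -0.     0.909] tipjig [0.4087 0.2841 0.1977] F [1.03 0.47 0.44]
```

>>> play_rows([
  {"offset": [-36,1,7],"twist": 0.09,"grip": 0},
  {"offset": [-72,2,14],"twist": 0.18,"grip": 0},
  {"offset": [-108,3,21],"twist": 0.27,"grip": 0},
  {"offset": [-144,4,28],"twist": 0.36,"grip": 0},
  {"offset": [-180,5,36],"twist": 0.45,"grip": 0},
])

```text
time: 1.63
tool_pos: [0.4659, 0.3418, 0.3349]
tool_rot: [0.0, 0.582, 0.813, 0.0]
contact_force: [-0.2, -0.0, 0.3]
gripper_width: -0.005
```

```bash
python3 -c "
from h import *
go(jw(.2,0,.30))"
```

```text
t 1.6333 offset [-153.    78.7   34.9] twist [ 0.001 -0.     0.458] tipjig [0.3024 0.1383 0.1619] F [-0.16 -0.02  0.27]
```

>>> play_rows([
  {"offset": [-31,16,7],"twist": 0.09,"grip": 0},
  {"offset": [-62,32,14],"twist": 0.18,"grip": 0},
  {"offset": [-93,48,21],"twist": 0.27,"grip": 0},
  {"offset": [-124,64,28],"twist": 0.36,"grip": 0},
  {"offset": [-153,79,35],"twist": 0.458,"grip": 0},
])

```text
time: 2.05
tool_pos: [0.5905, 0.2227, 0.2995]
tool_rot: [0.0, 0.752, 0.659, 0.0]
contact_force: [0.4, 0.7, 0.5]
gripper_width: -0.0
```

```bash
python3 - <<'E'
from h import *
go(jw(.2,0,.21))
im,T=look("wrist",[(q,"tip_of") for q in("jig","end_stop","module","handle_axis","handle_grip","pad")],"w1.png")
look("scene",[(q,"tip_of") for q in("jig","end_stop","module","handle_axis","handle_grip","pad","eyepiece","screwdriver")])
look("side",[(q,"tip_of") for q in("jig","end_stop","module","handle_axis","handle_grip","pad","eyepiece","screwdriver")])
E
```

```text
t 2.05 offset [-0.6 -0.9 89.5] twist [ 0. -0. -0.] tipjig [ 0.2006 -0.0009  0.1265] F [0.36 0.7  0.49]
scene jig tip_of 0.82 [ 5.649e-01  2.110e-02 -5.000e-04]
scene end_stop tip_of 0.42 [0.5715 0.0611 0.023 ]
scene module tip_of 0.59 [0.5751 0.1198 0.0196]
scene handle_axis tip_of 0.72 [ 0.4653  0.0352 -0.0017]
scene handle_axis tip_of 0.63 [ 0.5593 -0.029   0.0953]
scene handle_grip tip_of 0.53 [ 0.551  -0.0616  0.177 ]
scene pad tip_of 0.36 [0.5675 0.0912 0.0769]
scene eyepiece tip_of 0.53 [ 0.4651  0.0356 -0.0022]
scene screwdriver tip_of 0.73 [ 0.6628  0.0319 -0.0043]
side jig tip_of 0.88 [ 0.566   0.0237 -0.0019]
side jig tip_of 0.42 [ 0.631  -0.4495 -0.0008]
side end_stop tip_of 0.7 [0.5678 0.0574 0.0204]
side module tip_of 0.61 [0.574  0.114  0.0162]
side handle_axis tip_of 0.62 [ 0.5533 -0.0278  0.0947]
side handle_axis tip_of 0.62 [0.5674 0.0596 0.0201]
side handle_grip tip_of 0.96 [ 0.5488 -0.0676  0.1792]
side pad tip_of 0.6 [ 0.4694  0.0338 -0.0024]
side pad tip_of 0.59 [0.5708 0.087  0.0745]
side eyepiece tip_of 0.93 [ 0.4714  0.0353 -0.003 ]
side eyepiece tip_of 0.23 [ 0.5498 -0.0692  0.1745]
side screwdriver tip_of 0.85 [0.6587 0.0316 0.0014]
```

View pics/w1.png

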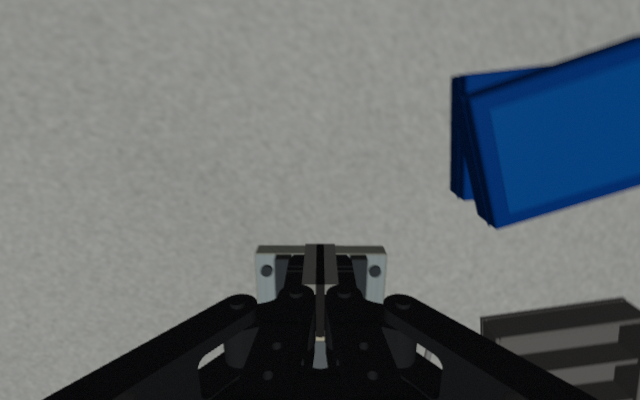

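The wrist picture shows the jig's end edge level at row 246 and centred at column 321, right behind the fingertips at column 320. Yaw and centring are therefore good. Next I lower beyond the channel mouth and advance.

>>> play_rows([
  {"offset": [0,0,30],"twist": 0,"grip": 0},
  {"offset": [0,0,60],"twist": 0,"grip": 0},
  {"offset": [0,0,91],"twist": 0,"grip": 0},
  {"offset": [-20,0,91],"twist": 0,"grip": 0},
  {"offset": [-40,0,91],"twist": 0,"grip": 0},
])

```text
time: 3.72
tool_pos: [0.5827, 0.1846, 0.205]
tool_rot: [-0.002, 0.75, 0.662, -0.003]
contact_force: [0.1, -0.3, 1.3]
gripper_width: -0.004
```

>>> play_rows([
  {"offset": [0,0,0],"twist": 0,"grip": 0},
  {"offset": [-3,0,0],"twist": 0,"grip": 0},
  {"offset": [-6,0,0],"twist": 0,"grip": 0},
  {"offset": [-9,0,0],"twist": 0,"grip": 0},
])

```text
time: 4.05
tool_pos: [0.5834, 0.176, 0.2094]
tool_rot: [0.0, 0.75, 0.661, 0.001]
contact_force: [0.4, -0.0, -0.1]
gripper_width: -0.002
```

```bash
python3 - <<'E'
from h import *
go(jw(.126,0,.207))
look("side",[("module","tip_of")],"s1.png")
im=cv2.imread("pics/s1.png")[200:330,230:400]
cv2.imwrite("pics/s1c.png",cv2.resize(im,None,fx=4,fy=4,interpolation=2))
E
```

```text
t 4.05 offset [-27.3  -0.1   2.4] twist [ 0.001 -0.001  0.005] tipjig [1.533e-01 1.000e-04 3.640e-02] F [ 0.37 -0.01 -0.13]
side module tip_of 0.73 [0.5736 0.116  0.0219]
```

View pics/s1c.png

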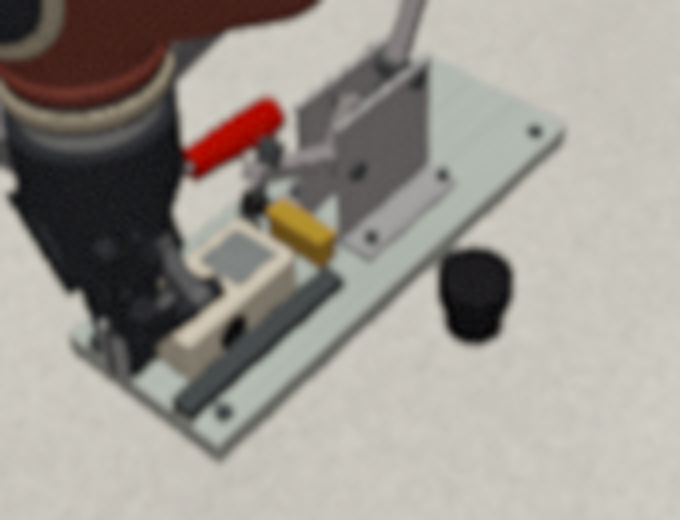

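The crop shows the fingers just behind the cream module's +x face. The gap to the brass stop is visible, and the pad is raised. I'll push on by feel.

>>> play_rows([
  {"offset": [-3,0,2],"twist": 0,"grip": 0},
  {"offset": [-6,0,2],"twist": 0,"grip": 0},
  {"offset": [-9,0,2],"twist": 0,"grip": 0},
  {"offset": [-12,0,2],"twist": 0,"grip": 0},
])

```text
time: 4.48
tool_pos: [0.5815, 0.1639, 0.2065]
tool_rot: [-0.0, 0.75, 0.661, 0.0]
contact_force: [0.7, 3.4, -1.9]
gripper_width: -0.003
```

>>> play_rows([
  {"offset": [-1,0,0],"twist": 0,"grip": 0},
  {"offset": [-2,0,0],"twist": 0,"grip": 0},
  {"offset": [-3,0,0],"twist": 0,"grip": 0},
  {"offset": [-4,0,0],"twist": 0,"grip": 0},
])

```text
time: 4.82
tool_pos: [0.581, 0.1599, 0.2066]
tool_rot: [-0.0, 0.75, 0.661, -0.0]
contact_force: [1.4, 1.4, -0.8]
gripper_width: 0.002
```

```bash
python3 - <<'E'
from h import *
go(jw(.126,0,.207))
look("side",[("module","tip_of"),("end_stop","tip_of")])
E
```

```text
t 4.8167 offset [-11.    0.3  -0.4] twist [-0.    -0.     0.005] tipjig [0.137  0.0004 0.0336] F [ 1.39  1.4  -0.81]
side module tip_of 0.86 [0.5722 0.11   0.0152]
side module tip_of 0.18 [ 0.4678  0.0335 -0.0025]
side end_stop tip_of 0.47 [0.5658 0.0587 0.018 ]
```

>>> play_rows([
  {"offset": [-1,0,0],"twist": 0,"grip": 0},
  {"offset": [-2,0,0],"twist": 0,"grip": 0},
  {"offset": [-3,0,0],"twist": 0,"grip": 0},
  {"offset": [-4,0,0],"twist": 0,"grip": 0},
])

```text
time: 5.3
tool_pos: [0.5806, 0.1558, 0.2066]
tool_rot: [-0.0, 0.75, 0.661, -0.0]
contact_force: [-0.1, 1.9, -1.8]
gripper_width: 0.002
```

>>> play_rows([
  {"offset": [-0.8,0,0],"twist": 0,"grip": 0},
  {"offset": [-1.5,0,0],"twist": 0,"grip": 0},
  {"offset": [-2,0,0],"twist": 0,"grip": 0},
])

```text
time: 5.55
tool_pos: [0.5804, 0.1538, 0.2067]
tool_rot: [0.0, 0.75, 0.661, -0.0]
contact_force: [0.2, 2.7, -0.9]
gripper_width: -0.006
```

>>> play_rows([
  {"offset": [-0.7,0,0],"twist": 0,"grip": 0},
  {"offset": [-1.4,0,0],"twist": 0,"grip": 0},
  {"offset": [-2,0,0],"twist": 0,"grip": 0},
])

```text
time: 5.8
tool_pos: [0.5801, 0.1518, 0.2067]
tool_rot: [-0.0, 0.75, 0.661, -0.0]
contact_force: [-0.5, 0.3, -0.8]
gripper_width: 0.001
```

>>> play_rows([
  {"offset": [-0.5,0,0],"twist": 0,"grip": 0},
  {"offset": [-1,0,0],"twist": 0,"grip": 0},
  {"offset": [-1,0,0],"twist": 0,"grip": 0},
])

```text
time: 6.05
tool_pos: [0.58, 0.1508, 0.2067]
tool_rot: [0.0, 0.75, 0.661, -0.0]
contact_force: [-0.2, 0.6, -0.6]
gripper_width: 0.004
```

>>> play_rows([
  {"offset": [-0.5,0,0],"twist": 0,"grip": 0},
  {"offset": [-1,0,0],"twist": 0,"grip": 0},
  {"offset": [-1,0,0],"twist": 0,"grip": 0},
])

```text
time: 6.3
tool_pos: [0.5799, 0.1499, 0.2067]
tool_rot: [0.0, 0.75, 0.661, -0.0]
contact_force: [0.4, 1.9, -1.5]
gripper_width: -0.003
```

>>> play_rows([
  {"offset": [-0.5,0,0],"twist": 0,"grip": 0},
  {"offset": [-1,0,0],"twist": 0,"grip": 0},
  {"offset": [-1,0,0],"twist": 0,"grip": 0},
])

```text
time: 6.55
tool_pos: [0.5799, 0.1491, 0.2069]
tool_rot: [-0.0, 0.75, 0.661, 0.001]
contact_force: [1.6, 4.1, -1.4]
gripper_width: 0.006
```

```bash
python3 - <<'E'
from h import *
go(jw(.126,0,.207))
look("side",[("module","tip_of"),("end_stop","tip_of")],"s2.png")
look("scene",[("module","tip_of"),("end_stop","tip_of")])
im=cv2.imread("pics/s2.png")[200:330,230:400]
cv2.imwrite("pics/s2c.png",cv2.resize(im,None,fx=4,fy=4,interpolation=2))
E
```

```text
t 6.55 offset [-0.2  0.1 -0.1] twist [ 0.001 -0.001  0.005] tipjig [1.262e-01 1.000e-04 3.390e-02] F [ 1.62  4.07 -1.43]
side module tip_of 0.65 [0.5716 0.0968 0.0167]
side end_stop tip_of 0.58 [0.567  0.0582 0.0193]
scene module tip_of 0.71 [0.5731 0.0989 0.0205]
scene end_stop tip_of 0.38 [0.5716 0.0584 0.0211]
```

View pics/s2c.png

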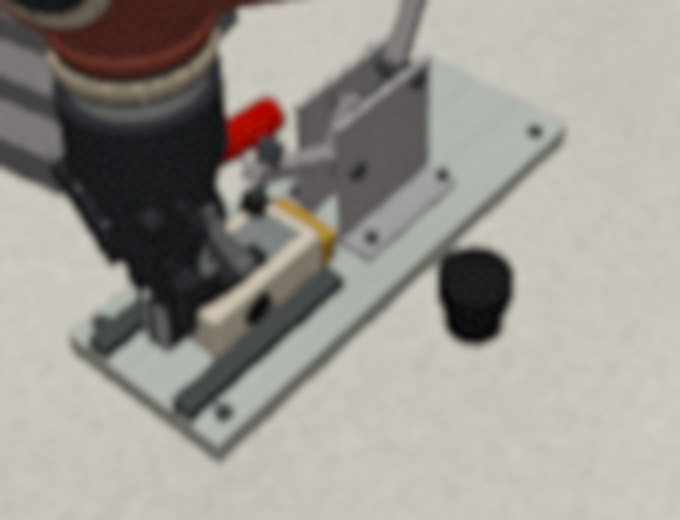

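The module appears to touch the brass stop, and the force is starting to rise at the predicted position. I'll confirm with a small further push.

>>> play_rows([
  {"offset": [-0.5,0,0],"twist": 0,"grip": 0},
  {"offset": [-0.5,0,0],"twist": 0,"grip": 0},
])

```text
time: 7.02
tool_pos: [0.5799, 0.1489, 0.207]
tool_rot: [-0.0, 0.75, 0.661, 0.001]
contact_force: [1.6, 6.9, -2.2]
gripper_width: -0.001
```

>>> play_rows([
  {"offset": [-0.5,0,0],"twist": 0,"grip": 0},
  {"offset": [-0.5,0,0],"twist": 0,"grip": 0},
])

```text
time: 7.18
tool_pos: [0.5799, 0.1487, 0.2071]
tool_rot: [-0.0, 0.75, 0.661, 0.001]
contact_force: [2.7, 8.8, -2.1]
gripper_width: -0.001
```

About 9 N with the tool no longer advancing, so the module is bearing on the stop. I'll back off, rise and go to the handle.

>>> play_rows([
  {"offset": [2,0,0],"twist": 0,"grip": 0},
  {"offset": [12,0,0],"twist": 0,"grip": 0},
  {"offset": [18,0,-20],"twist": 0,"grip": 0},
  {"offset": [18,0,-55],"twist": 0,"grip": 0},
  {"offset": [18,0,-90],"twist": 0,"grip": 0},
])

```text
time: 7.6
tool_pos: [0.5811, 0.166, 0.2958]
tool_rot: [-0.001, 0.75, 0.661, -0.003]
contact_force: [0.8, 0.1, 0.4]
gripper_width: -0.0
```

>>> play_rows([
  {"offset": [0,0,-35],"twist": 0,"grip": 0},
  {"offset": [0,0,-70],"twist": 0,"grip": 0},
  {"offset": [0,0,-100],"twist": 0,"grip": 0},
  {"offset": [-30,0,-105],"twist": 0,"grip": 0},
  {"offset": [-60,0,-105],"twist": 0,"grip": 0},
])

```text
time: 8.02
tool_pos: [0.5749, 0.1067, 0.4066]
tool_rot: [0.003, 0.749, 0.662, 0.002]
contact_force: [1.2, -1.0, -1.0]
gripper_width: -0.002
```

```bash
python3 - <<'E'
from h import *
go(jw(-.045,0,.215+.173))
for c in("side","scene"): look(c,[("module","tip_of"),("end_stop","tip_of"),("handle_grip","tip_of"),("handle_axis","tip_of")])
E
```

```text
t 8.0167 offset [-128.4   -1.6   18.6] twist [0.007 0.    0.008] tipjig [ 0.0834 -0.0005  0.2336] F [ 1.21 -1.02 -1.01]
side module tip_of 0.73 [0.5715 0.0966 0.018 ]
side end_stop tip_of 0.64 [0.5654 0.0564 0.019 ]
side handle_grip tip_of 0.85 [ 0.5464 -0.068   0.1757]
side handle_axis tip_of 0.93 [ 0.5548 -0.0285  0.0966]
scene module tip_of 0.79 [0.5732 0.1007 0.0204]
scene end_stop tip_of 0.59 [0.5717 0.0584 0.0221]
scene handle_grip tip_of 0.66 [ 0.5485 -0.0607  0.1775]
scene handle_axis tip_of 0.67 [ 0.5606 -0.0321  0.0929]
```

>>> play_rows([
  {"offset": [-32,-1,5],"twist": 0.005,"grip": 0},
  {"offset": [-64,-1,10],"twist": 0.005,"grip": 0},
  {"offset": [-96,-1,20],"twist": 0.005,"grip": 0},
  {"offset": [-120,-1,35],"twist": 0.005,"grip": 0},
  {"offset": [-124,-1,43],"twist": 0.005,"grip": 0},
])

```text
time: 8.93
tool_pos: [0.5572, -0.019, 0.3571]
tool_rot: [-0.0, 0.753, 0.658, -0.001]
contact_force: [0.3, -0.2, -0.3]
gripper_width: 0.001
```

```bash
python3 - <<'E'
from h import *
go(jw(-.072,0,.186+.173))
look("side",[],"s3.png"); s=cv2.imread("pics/s3.png")[100:330,200:420]
look("scene",[],"c3.png"); c=cv2.imread("pics/c3.png")[130:300,270:430]
f=lambda i:cv2.resize(i,(390,int(390*i.shape[0]/i.shape[1])),interpolation=2)[:400]
a,b=f(s),f(c);h=min(len(a),len(b));cv2.imwrite("pics/sc3.png",np.hstack([a[:h],b[:h]]))
E
```

```text
t 8.9333 offset [-28.5   0.7  -1.9] twist [-0.002  0.001 -0.003] tipjig [-0.0435  0.0006  0.1841] F [ 0.29 -0.19 -0.27]
```

View pics/sc3.png

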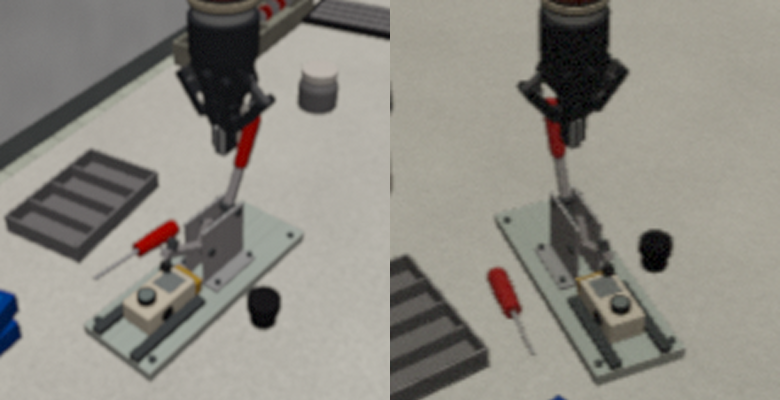

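The fingertips stand just on the clamp side of the raised red sleeve, and the module sits against the brass stop. I'll make contact and then swing the handle along its arc.

>>> play_rows([
  {"offset": [-10,0,-2],"twist": 0,"grip": 0},
  {"offset": [-20,0,-2],"twist": 0,"grip": 0},
  {"offset": [-26,0,-2],"twist": 0,"grip": 0},
  {"offset": [-31,0,-1],"twist": 0,"grip": 0},
  {"offset": [-36,0,0],"twist": 0,"grip": 0},
])

```text
time: 9.45
tool_pos: [0.5533, -0.0525, 0.3594]
tool_rot: [0.0, 0.752, 0.659, 0.001]
contact_force: [1.1, 1.1, -0.4]
gripper_width: 0.003
```

```bash
python3 - <<'E'
from h import *
go(jw(-.0873,0,.1795+.173))
look("side",[("handle_grip","tip_of")]);look("scene",[("handle_grip","tip_of")])
E
```

```text
t 9.45 offset [-10.1   0.2   6.9] twist [ 0.001 -0.     0.   ] tipjig [-0.0772  0.0002  0.1864] F [ 1.1   1.08 -0.35]
side handle_grip tip_of 0.83 [ 0.5472 -0.0689  0.1735]
side handle_grip tip_of 0.24 [0.5662 0.0262 0.0013]
scene handle_grip tip_of 0.73 [ 0.5525 -0.0668  0.1759]
```

>>> play_rows([
  {"offset": [-3,0,2],"twist": 0,"grip": 0},
  {"offset": [-6,0,4],"twist": 0,"grip": 0},
  {"offset": [-10,0,7],"twist": 0,"grip": 0},
  {"offset": [-13.5,0,9],"twist": 0,"grip": 0},
  {"offset": [-17,0,11],"twist": 0,"grip": 0},
])

```text
time: 10.07
tool_pos: [0.5508, -0.0695, 0.3474]
tool_rot: [-0.0, 0.752, 0.659, 0.0]
contact_force: [0.5, 1.2, 0.1]
gripper_width: 0.002
```

```bash
python3 - <<'E'
from h import *
go(jw(-.1074,0,.1648+.173))
look("side",[("handle_grip","tip_of")]);look("scene",[("handle_grip","tip_of")])
E
```

```text
t 10.0667 offset [-13.1   0.4   9.6] twist [ 0. -0. -0.] tipjig [-0.0943  0.0004  0.1744] F [0.52 1.23 0.13]
side handle_grip tip_of 0.72 [ 0.5462 -0.0852  0.1618]
side handle_grip tip_of 0.22 [ 0.5542 -0.0298  0.0925]
scene handle_grip tip_of 0.47 [ 0.5469 -0.081   0.1684]
```

The handle is following at about 50°. Continuing.

>>> play_rows([
  {"offset": [-2.8,0,1.8],"twist": 0,"grip": 0},
  {"offset": [-5.5,0,3.7],"twist": 0,"grip": 0},
  {"offset": [-8,0,5.6],"twist": 0,"grip": 0},
  {"offset": [-10.6,0,7.6],"twist": 0,"grip": 0},
  {"offset": [-13,0,9.7],"twist": 0,"grip": 0},
])

```text
time: 10.68
tool_pos: [0.5491, -0.0822, 0.3377]
tool_rot: [-0.0, 0.752, 0.659, 0.0]
contact_force: [0.7, 1.2, -0.2]
gripper_width: -0.001
```

>>> play_rows([
  {"offset": [-1.2,0,1.1],"twist": 0,"grip": 0},
  {"offset": [-2.4,0,2.3],"twist": 0,"grip": 0},
  {"offset": [-3.6,0,3.6],"twist": 0,"grip": 0},
  {"offset": [-4.7,0,4.9],"twist": 0,"grip": 0},
  {"offset": [-5.7,0,6],"twist": 0,"grip": 0},
])

```text
time: 11.1
tool_pos: [0.5484, -0.0878, 0.332]
tool_rot: [0.0, 0.752, 0.659, -0.0]
contact_force: [0.1, 1.4, 0.2]
gripper_width: -0.001
```

```bash
python3 - <<'E'
from h import *
go(jw(-.1183,0,.1522+.173))
look("side",[("handle_grip","tip_of"),("pad","tip_of")]);look("scene",[("handle_grip","tip_of"),("pad","tip_of")])
E
```

```text
t 11.1 offset [-5.5  0.4  6.8] twist [ 0.  0. -0.] tipjig [-0.1128  0.0004  0.159 ] F [0.1 1.4 0.2]
side pad tip_of 0.39 [0.57   0.084  0.0515]
scene handle_grip tip_of 0.49 [ 0.546  -0.0937  0.1489]
scene pad tip_of 0.59 [0.5653 0.091  0.0562]
```

>>> play_rows([
  {"offset": [-1.1,0,1.3],"twist": 0,"grip": 0},
  {"offset": [-2.2,0,2.6],"twist": 0,"grip": 0},
  {"offset": [-3.2,0,3.9],"twist": 0,"grip": 0},
])

```text
time: 11.65
tool_pos: [0.5481, -0.0909, 0.3283]
tool_rot: [0.0, 0.752, 0.659, 0.0]
contact_force: [-0.1, 1.0, 2.1]
gripper_width: 0.003
```

>>> play_rows([
  {"offset": [-1,0,1.4],"twist": 0,"grip": 0},
  {"offset": [-2,0,2.7],"twist": 0,"grip": 0},
])

```text
time: 11.82
tool_pos: [0.5479, -0.0929, 0.3259]
tool_rot: [0.0, 0.752, 0.659, 0.0]
contact_force: [-0.7, 1.4, 4.1]
gripper_width: -0.005
```

```bash
python3 - <<'E'
from h import *
go(jw(-.1229,0,.1452+.173))
E
```

```text
t 11.8167 offset [-5.   0.2  7.7] twist [ 0.001 -0.    -0.   ] tipjig [-0.1179  0.0002  0.1529] F [-0.68  1.36  4.11]
```

>>> play_rows([
  {"offset": [-1,0,1.5],"twist": 0,"grip": 0},
  {"offset": [-1.9,0,2.9],"twist": 0,"grip": 0},
])

```text
time: 11.98
tool_pos: [0.5478, -0.0947, 0.3233]
tool_rot: [0.0, 0.752, 0.659, 0.001]
contact_force: [0.1, 1.8, 6.2]
gripper_width: -0.0
```

>>> play_rows([
  {"offset": [-0.9,0,1.4],"twist": 0,"grip": 0},
  {"offset": [-1.8,0,2.8],"twist": 0,"grip": 0},
])

```text
time: 12.15
tool_pos: [0.5476, -0.0965, 0.3209]
tool_rot: [0.0, 0.752, 0.659, 0.001]
contact_force: [-1.7, 3.2, 7.0]
gripper_width: -0.0
```

>>> play_rows([
  {"offset": [-0.8,0,1.4],"twist": 0,"grip": 0},
  {"offset": [-1.6,0,2.8],"twist": 0,"grip": 0},
])

```text
time: 12.32
tool_pos: [0.5475, -0.0981, 0.3184]
tool_rot: [0.001, 0.752, 0.659, 0.001]
contact_force: [-1.5, 3.0, 8.2]
gripper_width: -0.001
```

>>> play_rows([
  {"offset": [-0.8,0,1.5],"twist": 0,"grip": 0},
  {"offset": [-1.6,0,2.9],"twist": 0,"grip": 0},
])

```text
time: 12.48
tool_pos: [0.5474, -0.0996, 0.3158]
tool_rot: [0.001, 0.752, 0.659, 0.001]
contact_force: [-1.6, 2.5, 8.9]
gripper_width: -0.001
```

>>> play_rows([
  {"offset": [-0.8,0,1.5],"twist": 0,"grip": 0},
  {"offset": [-1.5,0,2.9],"twist": 0,"grip": 0},
])

```text
time: 12.65
tool_pos: [0.5473, -0.1012, 0.3131]
tool_rot: [0.001, 0.752, 0.659, 0.001]
contact_force: [-2.0, 2.4, 9.7]
gripper_width: -0.004
```

>>> play_rows([
  {"offset": [-0.7,0,1.5],"twist": 0,"grip": 0},
  {"offset": [-1.4,0,2.9],"twist": 0,"grip": 0},
])

```text
time: 12.82
tool_pos: [0.5471, -0.1026, 0.3103]
tool_rot: [0.001, 0.752, 0.659, 0.001]
contact_force: [-0.4, 2.8, 8.7]
gripper_width: 0.003
```

>>> play_rows([
  {"offset": [-0.6,0,1.5],"twist": 0,"grip": 0},
  {"offset": [-1.2,0,3],"twist": 0,"grip": 0},
])

```text
time: 12.98
tool_pos: [0.5469, -0.1039, 0.3072]
tool_rot: [0.001, 0.752, 0.659, 0.001]
contact_force: [-2.1, 1.7, 8.0]
gripper_width: -0.001
```

>>> play_rows([
  {"offset": [-0.6,0,1.5],"twist": 0,"grip": 0},
  {"offset": [-1.2,0,3],"twist": 0,"grip": 0},
])

```text
time: 13.15
tool_pos: [0.5467, -0.1053, 0.3039]
tool_rot: [0.001, 0.752, 0.659, 0.0]
contact_force: [-1.8, 1.1, 8.0]
gripper_width: 0.0
```

Now fading. I'll read after each pair of rows.

>>> play_rows([
  {"offset": [-0.5,0,1.5],"twist": 0,"grip": 0},
  {"offset": [-1,0,3],"twist": 0,"grip": 0},
])

```text
time: 13.32
tool_pos: [0.5464, -0.1064, 0.3004]
tool_rot: [0.001, 0.752, 0.659, -0.0]
contact_force: [-0.3, -1.0, 5.6]
gripper_width: 0.002
```

>>> play_rows([
  {"offset": [-0.4,0,1.2],"twist": 0,"grip": 0},
  {"offset": [-0.8,0,2.4],"twist": 0,"grip": 0},
])

```text
time: 13.48
tool_pos: [0.546, -0.1073, 0.2971]
tool_rot: [0.001, 0.752, 0.659, -0.0]
contact_force: [-0.4, -0.9, 1.8]
gripper_width: 0.003
```

>>> play_rows([
  {"offset": [-0.2,0,1],"twist": 0,"grip": 0},
  {"offset": [-0.2,0,1],"twist": 0,"grip": 0},
])

```text
time: 13.65
tool_pos: [0.5455, -0.1069, 0.2947]
tool_rot: [-0.001, 0.752, 0.659, -0.0]
contact_force: [0.2, -0.1, -0.7]
gripper_width: 0.001
```

```bash
python3 - <<'E'
from h import *
go(jw(-.1229,0,.1452+.173))
for c in("side","scene"):look(c,[("handle_grip","tip_of"),("pad","tip_of")])
go(jw(-.1229,0,.1452+.173))
E
```

```text
t 13.65 offset [  9.2   0.8 -23.5] twist [-0.002 -0.001 -0.   ] tipjig [-0.1321  0.0008  0.1217] F [ 0.22 -0.07 -0.73]
side handle_grip tip_of 0.77 [ 0.5418 -0.1191  0.1083]
side pad tip_of 0.35 [0.5698 0.0812 0.0502]
scene handle_grip tip_of 0.58 [ 0.5453 -0.1126  0.1083]
t 13.95 offset [  9.1   0.5 -22.7] twist [-0.001 -0.     0.   ] tipjig [-0.132   0.0005  0.1225] F [ 0.38 -0.63 -0.25]
```

The resistance vanished, so it has snapped over. I'll feel gently downwards to check that the handle sits on its hard stop.

>>> play_rows([
  {"offset": [0,0,1.5],"twist": 0,"grip": 0},
  {"offset": [0,0,3],"twist": 0,"grip": 0},
  {"offset": [0,0,3],"twist": 0,"grip": 0},
])

```text
time: 14.2
tool_pos: [0.5458, -0.1069, 0.2924]
tool_rot: [-0.0, 0.752, 0.659, -0.0]
contact_force: [0.2, -0.0, -0.7]
gripper_width: -0.001
```

>>> play_rows([
  {"offset": [0,0,1],"twist": 0,"grip": 0},
  {"offset": [0,0,1],"twist": 0,"grip": 0},
])

```text
time: 14.37
tool_pos: [0.5459, -0.1069, 0.2919]
tool_rot: [0.0, 0.752, 0.659, 0.0]
contact_force: [-0.4, 0.6, 0.8]
gripper_width: 0.0
```

>>> play_rows([
  {"offset": [0,0,1],"twist": 0,"grip": 0},
  {"offset": [0,0,1],"twist": 0,"grip": 0},
])

```text
time: 14.53
tool_pos: [0.5461, -0.107, 0.2914]
tool_rot: [0.0, 0.752, 0.659, 0.0]
contact_force: [-0.7, 0.5, 2.7]
gripper_width: 0.001
```

>>> play_rows([
  {"offset": [0,0,1],"twist": 0,"grip": 0},
  {"offset": [0,0,1],"twist": 0,"grip": 0},
])

```text
time: 14.7
tool_pos: [0.5462, -0.1071, 0.2908]
tool_rot: [0.001, 0.752, 0.659, 0.0]
contact_force: [-1.0, -1.2, 6.0]
gripper_width: -0.0
```

There is firm contact about 3–4 mm lower, so the handle is on its stop. Lifting clear.

>>> play_rows([
  {"offset": [0,0,-5],"twist": 0,"grip": 0},
  {"offset": [0,0,-30],"twist": 0,"grip": 0},
  {"offset": [0,0,-65],"twist": 0,"grip": 0},
  {"offset": [0,0,-100],"twist": 0,"grip": 0},
  {"offset": [0,0,-130],"twist": 0,"grip": 0},
])

```text
time: 15.12
tool_pos: [0.5457, -0.1068, 0.4216]
tool_rot: [0.0, 0.752, 0.659, 0.0]
contact_force: [0.7, 0.2, 0.3]
gripper_width: -0.001
```

>>> play_rows([
  {"offset": [0,0,0],"twist": 0,"grip": 0},
  {"offset": [0,0,0],"twist": 0,"grip": 0},
  {"offset": [0,0,0],"twist": 0,"grip": 0},
  {"offset": [0,0,0],"twist": 0,"grip": 0},
])

```text
time: 15.45
tool_pos: [0.5455, -0.1068, 0.4176]
tool_rot: [-0.002, 0.752, 0.659, -0.001]
contact_force: [0.2, -1.4, 0.2]
gripper_width: 0.003
```

```bash
python3 - <<'E'
from h import *
go(jw(-.1229,0,.1452+.173))
for c in("side","scene"):look(c,[(q,"tip_of") for q in("handle_grip","pad","module","end_stop","eyepiece","screwdriver")],c[:2]+"4.png")
s=cv2.imread("pics/si4.png")[100:330,200:420]
c=cv2.imread("pics/sc4.png")[130:300,270:430]
f=lambda i:cv2.resize(i,(390,int(390*i.shape[0]/i.shape[1])),interpolation=2)[:400]
a,b=f(s),f(c);h=min(len(a),len(b));cv2.imwrite("pics/f4.png",np.hstack([a[:h],b[:h]]))
E
```

```text
t 15.45 offset [ 9.   1.1 99.4] twist [-0.003 -0.001 -0.   ] tipjig [-0.132   0.0008  0.2446] F [ 0.21 -1.43  0.15]
side handle_grip tip_of 0.82 [ 0.5417 -0.115   0.1049]
side pad tip_of 0.39 [0.5719 0.083  0.0475]
side end_stop tip_of 0.48 [0.5688 0.0838 0.0497]
side end_stop tip_of 0.46 [0.5691 0.0579 0.0205]
side eyepiece tip_of 0.67 [ 0.4676  0.036  -0.0042]
side screwdriver tip_of 0.74 [6.611e-01 2.830e-02 1.000e-04]
side screwdriver tip_of 0.36 [ 0.7033 -0.2722 -0.0025]
scene handle_grip tip_of 0.51 [ 0.5439 -0.1117  0.1107]
scene handle_grip tip_of 0.23 [ 0.6628  0.0304 -0.0009]
scene pad tip_of 0.53 [0.5726 0.06   0.0223]
scene module tip_of 0.89 [0.5744 0.0987 0.0203]
scene end_stop tip_of 0.56 [0.5715 0.0615 0.0186]
scene eyepiece tip_of 0.52 [0.4689 0.0354 0.0025]
scene screwdriver tip_of 0.55 [ 0.662   0.0331 -0.0025]
scene screwdriver tip_of 0.55 [ 0.5608 -0.0287  0.0923]
```

View pics/f4.png

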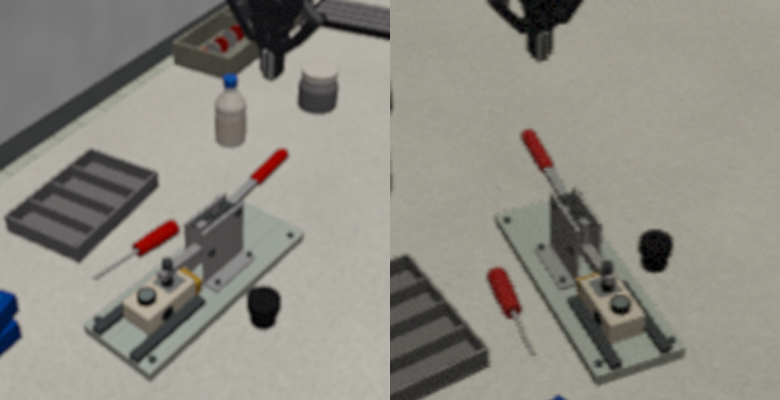

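The handle stays down by itself with the robot clear, the pad is on the module, the module is at the stop, and nothing else has moved. Handing in.

```bash
python3 -c "
from plant import manip
print(manip.job_done())"
```

```text
the job is handed in; nothing more can be done
None
```

The module is against the brass stop and the clamp is shut over centre. I handed the job in at about 16 s of robot time; no verdict is reported.

- **Module:** I slid it in with the shut fingertips until the force rose to about 9 N and the tool stopped advancing, with the pad still raised. My last usable check puts its origin 37–42 mm from the stop face, against 40 mm at contact. The scatter is within the roughly 4 mm network error.
- **Handle:** I swung it along its arc from about 65°. Resistance peaked at about 10 N, then faded to zero at about 10°. A gentle press of about 6 N found the hard stop 3–4 mm lower.
- **After lifting clear:** The final pictures show the handle staying down at about 7°, the pad on the module's top, and the eyepiece and screwdriver where they were.
- **Checks that disagreed or are missing:**
  - In the last look, the side camera did not find the module.
  - In the last look, the scene camera reported the pad at the stop's position. The side camera and the picture show it correctly on the module.
  - The pad's pressing force could not be measured directly. I judged it from the snap-over and the handle staying down.

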